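# Refit the hose adapter on an aquarium canister filter and lock it

## Task

Put the rinsed hose adapter back on the canister filter: take it out of the sloped tray of the acrylic caddy and lower it (do not drop it) fully home into the pocket on the filter head, upright and with its blue-collared stub on the side of the blue mark. Then swing the orange locking lever over it until it is fully shut. Leave the tools in the caddy and the amber bottle where they stand.

Things in the scene. Friction and masses are not known exactly. Their poses are not given: they have to be found in the camera images.
- adapter: Hose adapter, black plastic block, 130 g. Upwards along its z axis: plug 40 (x) x 56 (y) x 20 high, flange 52 x 74 (heights 20-28), grip body 40 x 46 (heights 28-54), two grey hose stubs 16 across at y -13 and +13 (heights 54-78; the +y one has a blue collar). Origin: centre of the plug's underside. Lies in the sloped tray, z axis leaning 30 deg from vertical towards its own -x side.
- adapter_grip (a point): Centre of the adapter's grip body, 41 above the adapter's origin, axes as the adapter's. Grip its two side faces, 46 apart along y, with the fingertips just above the flange (whose top is 28 above the origin); the stubs end 37 above this point.
- adapter_flange (a point): Centre of the underside of the adapter's flange, 20 above the adapter's origin. It meets point pocket when the adapter is fully home.
- blue_stub (a point): Centre of the top of the adapter's stub with the blue collar (x 0, y +13, z 78 in the adapter's frame).
- filter: Compact canister filter, grey, standing fixed on the bench, 180 square over its clips, flat head top 200 above the bench. Origin: centre of its underside; z up, x from its front towards the lever hinge. On the head top in this frame: pocket at the centre; lever lugs at x 38, y -39 and +39, 20 high; priming button at x -52, y -56, 28 across, 15 high; flat blue mark at y +56.
- pocket (a point): Centre of the pocket's mouth, level with the head top (200 above the bench), axes as the filter's. The pocket is 43 (x) x 59 (y), 22 deep, sharp-edged (the plug has the lead-in: its lower edges are bevelled 2.5 over the lowest 4). The adapter's plug goes in with x along x and the blue stub to +y until the flange rests on the head top, its underside level with the mouth.
- lever (a joint): Angle of the orange locking lever, rad: 0 fully shut (level, its bar in front of the adapter, on the pocket's -x side); grows as it swings up, over and back towards +x. Starts open at 2.3 to 2.6, stop at 2.7. Stays where it is left; takes about 2.5 N at its bar. Its two arms (8 x 8, at y -31 and +31) shut to 1.5 above the flange's ends, so it closes only on an adapter that is home.
- lever_bar (a point): Middle of the lever's round bar, 14 thick, 70 long, along the filter's y axis, 85 from the hinge; it swings clear over the stubs. It can be pushed by closed fingers from behind (its +x side) and, once past the top, from above. Shut, it lies 47 in front (-x) of the pocket's centre, its middle 13.5 above the head top. Open, its top is up to 85 above the head top.
- lever_hinge (a point): Middle of the lever's hinge axis, which runs along the filter's y axis: 38 from the pocket's centre along +x, 13.5 above the head top.
- shelf: Low laminated shelf standing fixed on the bench, top 140 above it, 170 deep, 460 long, with the clear acrylic caddy clipped to its front edge (a rock ornament is fixed on its far end). Origin: on the bench under the front edge, in line with the middle of the caddy's tray; x points back under the shelf, y along its front edge.
- tray (a point): Middle of the sloped floor of the caddy's clear tray, 98 above the bench. Inside 58 along the slope x 142 along the shelf's y; floor rises 30 deg towards the shelf. Its walls stand 18 above the floor, 2 below the adapter's flange; the adapter's plug rests on the floor, against the low wall.
- scraper: Stainless scraper, 206 long, standing in one of the caddy's three upright tool tubes: at x -19, y +130, +185, +240 in the shelf's frame, tube tops 130 and tool tops 260 above the bench. Origin: its foot.
- leveler: Green plastic gravel leveler, 204 long, standing upright in another of the three tubes. Origin: its foot.
- tweezers: Curved steel tweezers, 207 long, standing upright in another of the three tubes. Origin: their foot.
- bottle: Closed amber glass bottle, 54 across, 115 tall, standing on the shelf. Origin: centre of its underside.
Things that resemble listed ones, but are neither listed nor needed, are in the scene too. Leave any turquoise look-alike of the adapter alone.

How it is judged:
By the outcome, as a careful person would: the job done as asked, in the order asked, and still so for the second after the job is handed in, with the robot touching nothing.
It also fails if it takes over 66 s, if anything falls off the work surface, if the arm or the gripper's body presses on something with over 40 N, if the wrist force passes 120 N, or if a joint passes its speed limit or range.

## Robot

A 7-joint arm with a two-finger parallel gripper is mounted at the origin on the work surface. World frame = base frame: x ahead of the robot, y to its left, z up, the work surface at z = 0. Lengths are in m, angles in rad, forces in N, time in s.
With the tool pointing down it reaches from about 0.4 to 0.875 m from the base axis. Payload 19.3 kg.
Tool frame: the origin (TCP) lies between the finger pads; the fingertips stand bot.tcp_to_tips ahead of it and the grasp point (between the pads) is the TCP (bot.tcp_to_tips is the distance from the TCP to the fingertips, in m); z points along the fingers, y is the line along which they close (so a half turn about z gives the same grasp; the last joint's range is limited). The gripper opens to 85 mm and grips with 20 to 120 N. Pads are 22 mm wide; open, the fingers measure 114 mm over their backs; the gripper's body (76 mm by 85 mm) begins 54 mm behind the grasp point. The pads swing forward as they close: fully open they stand 13 mm farther back than shut.
Start: joints at [-1.251, 0.521, -0.036, 1.599, 0.021, 1.021, -0.113], TCP at [0.238, 0.578, 0.25] pointing down, gripper open.
Joint ranges: [-2.91, 2.91], [-0.3, 2.13], [-1.5, 1.42], [0.17, 2.43], [-1.26, 4.41], [0.16, 1.93], [-2.52, 2.52]. Speed limits (rad/s): [1.89, 1.89, 2.39, 2.39, 3.01, 3.01, 3.01].

## Interface

Orientations are given as [roll, pitch, yaw] about the fixed x, y, z axes, in that order (R = Rz(yaw) Ry(pitch) Rx(roll)).
In Python, from workcell import telemetry, grab_frame, bot gives the robot as it stands. The module is installed in compiled form; this text tells all that it offers.
- The arm moves only by the shell command python3 -m crank 'ROWS' [FORCE]. ROWS is text: rows parted by semicolons, each of 7 numbers parted by spaces: the finger opening in m, from 0 to 0.0854, then the shift along the tool's x, y, z in m, then the turn, a rotation vector about the tool's x, y, z in degrees. A call has exactly 8 rows; each row shifts and turns the commanded pose from where the row before left it, along the tool's axes as they then stand; what a row does not reach is not made up. A row lasts 1/12 s, in which the tool goes at most 41.7 mm and 7.16 degrees, less where a joint would pass 70% of its speed; a pose out of reach is approached as far as the arm can. A call with a gripper value outside its range is refused whole. The fingers move at their own pace and stop on an object; FORCE is the grip in N (left out, the last holds). Time passes only in rows, so rows that do not move let the fingers close, or fill a call up. It gives the time, the measured TCP pose, the force, the opening and the grip force at its end, in the units of the state.
- telemetry.observe(): the state, without advancing time (a new reading comes with each control period).
- grab_frame(name): name is "scene" or "top" or "wrist"; returns a dict with "pixels" (420x560x3 uint8, red, green, blue), "depth" (420x560 float32, m along the optical axis (not along the pixel's ray), 0 where there is no reading), "vertical_fov" (degrees; the focal length in pixels is half the picture's height over the tangent of half this angle, whatever the lens; pixels are square), "cx", "cy" (the principal point, pixels), "R" (3x3) and "t" (3): a world point X has camera coordinates R X + t; the wrist camera has in their place "hand_eye" (4x4, takes a point from camera to tool coordinates, whose origin is the TCP and whose axes are the flange's). Camera axes: x right, y down, z forward; pixel columns grow to the right and rows downward; lengths in m; the calibration is good to about 2 mm. A picture is of the moment at which its call begins: read the wrist's pose just before it.
- bot.job_done(): hands the job in; it is judged then, once.
The state is a dict: "clock": time; "qpos": joint angles; "qd": joint speeds; "joint_efforts": joint torques, N m; "position": TCP position; "tool_rot": TCP orientation; "force": force on the tool from outside, world axes, zero at the start; "moment": the same for the moment, N m; "grip_width": finger opening in m; "finger_force": force on a finger pad.
Only numpy, scipy, OpenCV 4.12 (cv2) and the standard library are available. Lean on these libraries where they do the work, as an engineer would, in place of code of your own. Each camera call takes 0.05 s, during which the arm holds its last target. There are 200 camera calls.

## Working session

There is one attempt and no reset: what is moved stays moved. The work goes in short steps, Python scripts to look and compute and a shell command to move; the robot and the scene stay as the last step left them, time stands still between calls to the robot, and variables do not carry over. Pictures are saved under pics/ and viewed, at most 10 in all, crops included, and the job is handed in when it is done.

```bash
mkdir -p pics
cat > h.py <<'E'
import numpy as np,cv2,pickle
from workcell import telemetry,grab_frame,bot
from scipy.spatial.transform import Rotation as Ro
def snap(n,tag):
    s=telemetry.observe(); f=grab_frame(n); f['s']=s
    pickle.dump(f,open(f'pics/{tag}.pkl','wb')); cv2.imwrite(f'pics/{tag}.png',cv2.cvtColor(f['pixels'],cv2.COLOR_RGB2BGR)); return f
def load(tag): return pickle.load(open(f'pics/{tag}.pkl','rb'))
def cloud(f):
    h,w=f['depth'].shape; F=h/2/np.tan(np.radians(f['vertical_fov'])/2)
    v,u=np.mgrid[:h,:w]; d=f['depth']; P=np.stack([(u-f['cx'])/F*d,(v-f['cy'])/F*d,d],-1)
    if 'R' in f: W=(P-np.array(f['t']))@np.array(f['R'])
    else:
        H=np.array(f['hand_eye']); s=f['s']; T=Ro.from_euler('xyz',s['tool_rot']).as_matrix()
        W=(P@H[:3,:3].T+H[:3,3])@T.T+np.array(s['position'])
    W[d==0]=np.nan; return W
E
python3 - <<'E'
from h import *
s=telemetry.observe(); print(s); print(bot.tcp_to_tips)
for n in('scene','top'):
    f=snap(n,n+'0'); print(n,f['vertical_fov'],f.get('R'),f.get('t'))
a=cv2.imread('pics/scene0.png');b=cv2.imread('pics/top0.png')
E
```

```text
{'clock': 0.0, 'qpos': array([-1.25123262,  0.52199449, -0.03631789,  1.59998279,  0.02119087,
        1.02109225, -0.11279148]), 'qd': array([2.07193371e-04, 1.10655699e-04, 3.82166187e-04, 1.34321470e-03,
       9.56655222e-04, 1.04848272e-03, 8.17609584e-05]), 'joint_efforts': array([ 1.04663919e-03, -9.27122211e+01,  1.98080577e+00, -3.69934165e+01,
        1.79979176e-02,  8.37958069e-03, -3.90386458e-05]), 'position': array([0.2374009 , 0.57783064, 0.24974701]), 'tool_rot': array([-3.14050293e+00,  7.41977159e-05,  2.75181405e+00]), 'force': array([0.10754641, 0.52388886, 0.1886316 ]), 'moment': array([-0.13024705, -0.0269524 , -0.00692508]), 'finger_force': 0.0, 'grip_width': 0.08517265711719192}
0.019
scene 51.336346393306556 [[-0.55628022  0.83096389  0.00716494]
 [ 0.62977455  0.42719001 -0.64876245]
 [-0.54215896 -0.35638142 -0.76095726]] [ 0.255888   -0.33781734  1.36116422]
top 55.0430537069622 [[ 3.06698981e-02 -9.99529482e-01  4.15667193e-04]
 [-9.76330957e-01 -3.00471382e-02 -2.14184572e-01]
 [ 2.14096284e-01  6.16319025e-03 -9.76793118e-01]] [0.08912422 0.63643313 1.04829823]
```

View pics/scene0.png

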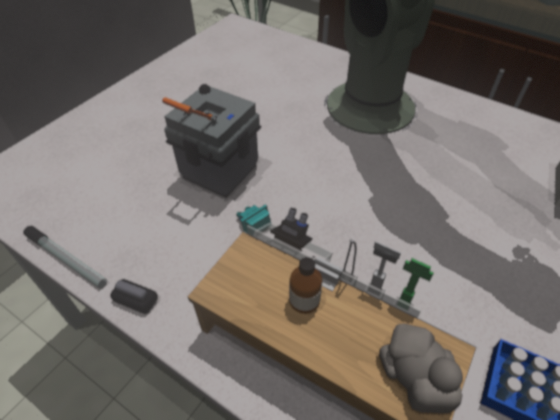

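View pics/top0.png

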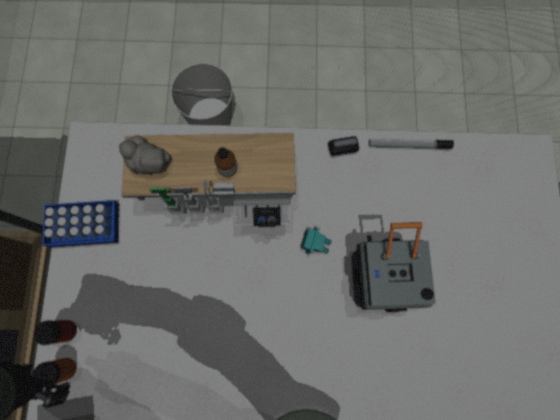

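Candidates for the adapter:
- Black block in the clear tray: top (266,216), scene (293,228).
- Turquoise look-alike on the bench: top (316,240), scene (255,217).
- Black lump on the bench: top (343,146), scene (134,295).

The description fits the first one. I'll check it in a close crop, next to the filter head.

Run:
```python
from h import *
t=cv2.imread('pics/top0.png');s=cv2.imread('pics/scene0.png')
c=lambda im,x,y,w,h:cv2.convertScaleAbs(cv2.resize(im[y:y+h,x:x+w],(400,300),interpolation=cv2.INTER_CUBIC),alpha=1.6,beta=15)
cv2.imwrite('pics/crops.png',np.vstack([np.hstack([c(t,234,192,64,48),c(t,340,215,100,75+25)[:,:]]),np.hstack([c(s,240,195,80,60),c(s,150,80,120,90)])]))
W=cloud(load('top0'));V=cloud(load('scene0'))
def p(W,u,v): print((u,v),W[v,u].round(4))
for q in [(398,272),(390,272),(405,272),(376,273),(428,294),(404,225),(388,258),(417,258),(370,250),(425,250),(425,300),(375,300),(266,216),(258,216),(275,216),(290,190),(210,190),(225,155)]: p(W,*q)
```

```text
(398, 272) [ 0.4922 -0.1993  0.1807]
(390, 272) [ 0.4919 -0.1808  0.1775]
(405, 272) [ 0.4931 -0.2175  0.1768]
(376, 273) [ 0.4865 -0.1416  0.1977]
(428, 294) [ 0.4402 -0.2564  0.2143]
(404, 225) [ 0.5875 -0.1862  0.2791]
(388, 258) [ 0.5205 -0.1655  0.2181]
(417, 258) [ 0.5229 -0.2343  0.2158]
(370, 250) [ 0.5408 -0.1277  0.201 ]
(425, 250) [ 0.545  -0.2601  0.1998]
(425, 300) [ 0.4269 -0.2546  0.1987]
(375, 300) [ 0.4234 -0.1377  0.1979]
(266, 216) [0.6285 0.1257 0.1505]
(258, 216) [0.6299 0.1467 0.1418]
(275, 216) [0.6362 0.1026 0.1205]
(290, 190) [0.7037 0.0651 0.1384]
(210, 190) [0.697  0.2761 0.1391]
(225, 155) [0.7501 0.2259 0.2561]
```

View pics/crops.png

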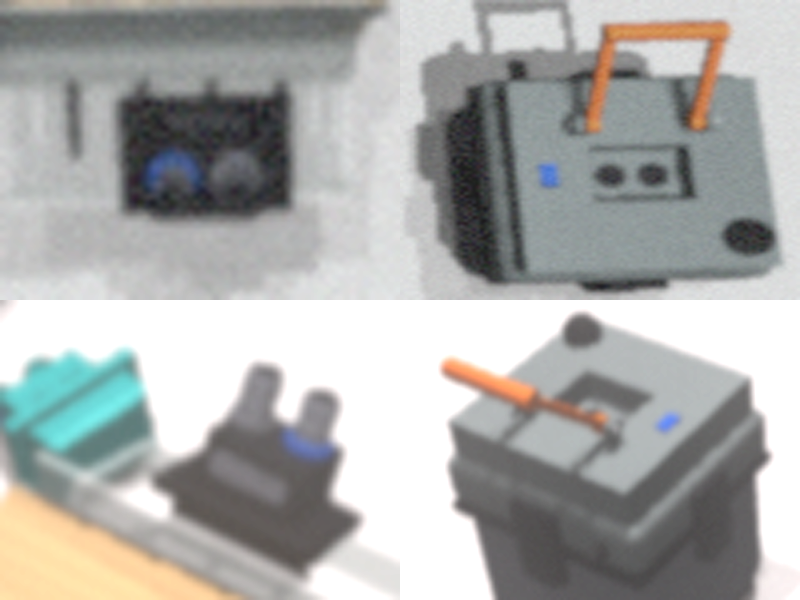

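The crop confirms my choice: the black block in the tray has grey stubs and a blue collar towards +y. The turquoise one is the decoy. The pocket is empty, and the blue mark on the head is also towards +y. Next I'll fit the poses.

```bash
cat >> h.py <<'E'
def rect(P):
    (c,s,a)=cv2.minAreaRect((P[:,:2]*1000).astype(np.float32)); return np.round(c,1),np.round(s,1),round(a,2)
def plan(pos,rot):
    "remaining move in current tool axes: shift mm, rotvec deg"
    s=telemetry.observe(); T=Ro.from_euler('xyz',s['tool_rot'])
    print('clock',s['clock'],'pos',s['position'].round(4),'F',s['force'].round(1))
    print('shift mm',(T.inv().apply(np.array(pos)-s['position'])*1000).round(1),'turn',(T.inv()*rot).as_rotvec(degrees=True).round(2))
E
python3 - <<'E'
from h import *
for n in('top0','scene0'):
    f=load(n);W=cloud(f);c=f['pixels'].astype(int);r,g,b=c[...,0],c[...,1],c[...,2]
    x,y,z=W[...,0],W[...,1],W[...,2]
    near=(x>.38)&(x<.65)&(y<-.05)&(y>-.33)
    m=near&(abs(z-.2)<.006); m=cv2.morphologyEx(m.astype(np.uint8),cv2.MORPH_OPEN,np.ones((5,5)))>0
    print(n,'head',m.sum(),rect(W[m]),np.median(z[m]))
    blue=(b>r+40)&(b>g+25)
    print(' mark',W[blue&near&(abs(z-.2)<.01)].mean(0).round(4),(blue&near).sum())
    print(' pocket floor',rect(W[near&(z>.172)&(z<.185)&(x<.53)&(x>.45)]))
    k=near&(z>.206)&(z<.222)&(x<.47)&(y<-.22);print(' button',W[k].mean(0).round(4),k.sum())
    o=near&(r>g+50)&(r>b+60)&(z>.255);print(' bar',W[o].mean(0).round(4),W[o].min(0).round(3),W[o].max(0).round(3))
    na=(x>.56)&(x<.72)&(y>.03)&(y<.22)
    q=blue&na;print(' stub',W[q].mean(0).round(4),q.sum())
    d=na&(c.max(-1)<75)&(z>.1);print(' adapter',d.sum(),rect(W[d]),z[d].min().round(3),z[d].max().round(3))
    sh=(abs(z-.14)<.005)&(x>.66)&(y>0)&(y<.6);sh=cv2.morphologyEx(sh.astype(np.uint8),cv2.MORPH_OPEN,np.ones((5,5)))>0;print(' shelf',rect(W[sh]))
E
```

```text
top0 head 3094 (array([ 489.3, -198.2]), array([150.1, 151.1]), 3.28) 0.19896978468522464
 mark [ 0.4864 -0.1428  0.2   ] 29
 pocket floor (array([ 495.7, -174.8]), array([ 77.9, 107.9]), 5.83)
 button [ 0.4406 -0.2561  0.2116] 109
 bar [ 0.5721 -0.1865  0.2619] [ 0.566 -0.225  0.255] [ 0.583 -0.161  0.272]
 stub [0.6237 0.1395 0.1466] 8
 adapter 919 (array([650.3, 137.6]), array([165.6,  94.7]), 89.4) 0.1 0.171
 shelf (array([771.9, 285.9]), array([172.1, 461.4]), 3.57)
scene0 head 2156 (array([ 491.8, -198.7]), array([155.7, 152.5]), 3.37) 0.19941281646825612
 mark [ 0.486  -0.1448  0.2004] 21
 pocket floor (array([ 498.9, -172.9]), array([ 77.4, 108.3]), 10.08)
 button [ 0.4467 -0.2549  0.2116] 73
 bar [ 0.5925 -0.1909  0.2778] [ 0.585 -0.225  0.274] [ 0.599 -0.161  0.28 ]
 stub [0.6265 0.1378 0.1483] 9
 adapter 717 (array([654.3, 138.9]), array([155.6,  87.7]), 89.55) 0.106 0.168
 shelf (array([772. , 283.8]), array([175.1, 460. ]), 2.84)
```

```bash
cat >> h.py <<'E'
def tool(yaw,tilt): # tool rotation over a part with yaw/tilt (deg), tool y = part y
    return Ro.from_euler('z',yaw,degrees=True)*Ro.from_euler('y',-tilt,degrees=True)*Ro.from_matrix(np.diag([-1.,1,-1]))
E
python3 -c "
from h import *
plan([.55,.1265,.29],tool(3.2,0));print((tool(3.2,30)).as_euler('xyz'))"
```

```text
clock 0.1 pos [0.2374 0.5779 0.2498] F [ 0.5 -0.1 -0.7]
shift mm [-460.7 -298.8  -39.9] turn [-5.000e-02 -1.000e-02 -2.553e+01]
[-3.14159265  0.52359878 -3.08574212]
```

```bash
python3 -m crank '0.085 -.0288 -.0187 -.0025 0 0 0;0.085 -.0288 -.0187 -.0025 0 0 0;0.085 -.0288 -.0187 -.0025 0 0 0;0.085 -.0288 -.0187 -.0025 0 0 0;0.085 -.0288 -.0187 -.0025 0 0 0;0.085 -.0288 -.0187 -.0025 0 0 0;0.085 -.0288 -.0187 -.0025 0 0 0;0.085 -.0288 -.0187 -.0025 0 0 0' 40
python3 -m crank '0.085 -.0288 -.0187 -.0025 0 0 0;0.085 -.0288 -.0187 -.0025 0 0 0;0.085 -.0288 -.0187 -.0025 0 0 0;0.085 -.0288 -.0187 -.0025 0 0 0;0.085 -.0288 -.0187 -.0025 0 0 0;0.085 -.0288 -.0187 -.0025 0 0 0;0.085 -.0288 -.0187 -.0025 0 0 0;0.085 -.0288 -.0187 -.0025 0 0 0'
python3 -c "
from h import *
plan([.55,.1265,.29],tool(3.2,0))"
```

```text
clock: 0.77
position: [0.3944, 0.3506, 0.2703]
tool_rot: [-3.141, -0.0, 2.752]
force: [0.8, 0.7, -0.3]
grip_width: 0.085
finger_force: 0.0
clock: 1.43
position: [0.5506, 0.1246, 0.2903]
tool_rot: [-3.141, -0.0, 2.752]
force: [0.5, 1.1, 0.7]
grip_width: 0.0852
finger_force: 0.0
clock 1.4333 pos [0.5506 0.1246 0.2903] F [0.5 1.1 0.7]
shift mm [1.3 1.5 0.3] turn [-1.000e-02 -2.000e-02 -2.553e+01]
```

```bash
python3 -m crank '0.085 0 0 0 0 0 -5.1;0.085 0 0 0 0 0 -5.1;0.085 0 0 0 0 0 -5.1;0.085 0 0 0 0 0 -5.1;0.085 0 0 0 0 0 -5.1;0.085 0 0 0 0 -6 0;0.085 0 0 0 0 -6 0;0.085 0 0 0 0 -6 0'
python3 -m crank '0.085 0 0 0 0 -6 0;0.085 0 0 0 0 -6 0;0.085 0 0 0 0 0 0;0.085 0 0 0 0 0 0;0.085 0 0 0 0 0 0;0.085 0 0 0 0 0 0;0.085 0 0 0 0 0 0;0.085 0 0 0 0 0 0'
python3 - <<'E'
from h import *
plan([.55,.1265,.29],tool(3.2,30))
f=snap('wrist','w1');print(f['hand_eye'],f['vertical_fov'])
cv2.imwrite('pics/w1b.png',cv2.convertScaleAbs(cv2.imread('pics/w1.png'),alpha=1.5,beta=10))
E
```

```text
clock: 2.1
position: [0.5501, 0.1262, 0.2904]
tool_rot: [3.14, 0.319, -3.086]
force: [1.8, 0.3, 0.1]
grip_width: 0.0849
finger_force: 0.0
clock: 2.77
position: [0.5508, 0.1253, 0.2903]
tool_rot: [-3.14, 0.516, -3.088]
force: [0.4, 0.8, 0.1]
grip_width: 0.0848
finger_force: 0.0
clock 2.7667 pos [0.5508 0.1253 0.2903] F [0.4 0.8 0.1]
shift mm [ 0.8  1.2 -0.2] turn [-0.16 -0.44 -0.1 ]
[[ 6.38356688e-04 -9.61256169e-01 -2.75655892e-01  6.96926137e-02]
 [ 9.99999047e-01  9.50976812e-04 -1.00043661e-03 -7.23877637e-05]
 [ 1.22381822e-03 -2.75654991e-01  9.61255860e-01 -1.23593816e-01]
 [ 0.00000000e+00  0.00000000e+00  0.00000000e+00  1.00000000e+00]] 66.16658282176819
```

View pics/w1b.png

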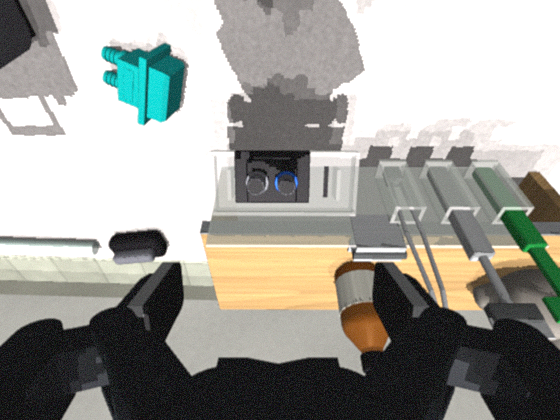

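The adapter lies in the tray at (272,177), with its stub tops at about (258,183) for the grey one and (286,181) for the blue. I'll measure it in its tilted axes.

Run:
```python
from h import *
f=load('w1');W=cloud(f)
A=(Ro.from_euler('z',3.2,degrees=True)*Ro.from_euler('y',-30,degrees=True)).as_matrix()
Q=W@A # coords in adapter-parallel axes
c=f['pixels'].astype(int)
w=np.zeros(c.shape[:2],bool);w[148:206,230:314]=1
blk=w&(c.max(-1)<70)&np.isfinite(Q[...,0])
z=Q[...,2]
h,e=np.histogram(z[blk],bins=np.arange(np.nanmin(z[blk]),np.nanmax(z[blk])+.002,.002))
print([(round(float(b),3),int(n)) for n,b in zip(h,e)])
for v,u in [(183,258),(181,286),(165,272),(190,272),(155,241),(197,241),(198,304),(155,304),(158,272)]: print((u,v),Q[v,u].round(4),W[v,u].round(4))
```

```text
[(-0.346, 71), (-0.344, 80), (-0.342, 5), (-0.34, 0), (-0.338, 0), (-0.336, 0), (-0.334, 0), (-0.332, 0), (-0.33, 0), (-0.328, 0), (-0.326, 0), (-0.324, 0), (-0.322, 0), (-0.32, 0), (-0.318, 0), (-0.316, 0), (-0.314, 0), (-0.312, 0), (-0.31, 0), (-0.308, 0), (-0.306, 0), (-0.304, 0), (-0.302, 0), (-0.3, 0), (-0.298, 0), (-0.296, 0), (-0.294, 0), (-0.292, 0), (-0.29, 0), (-0.288, 0), (-0.286, 0), (-0.284, 0), (-0.282, 0), (-0.28, 0), (-0.278, 0), (-0.276, 0), (-0.274, 0), (-0.272, 0), (-0.27, 0), (-0.268, 0), (-0.266, 0), (-0.264, 0), (-0.262, 0), (-0.26, 0), (-0.258, 0), (-0.256, 0), (-0.254, 0), (-0.252, 0), (-0.25, 0), (-0.248, 1), (-0.246, 0), (-0.244, 0), (-0.242, 0), (-0.24, 0), (-0.238, 0), (-0.236, 0), (-0.234, 0), (-0.232, 0), (-0.23, 0), (-0.228, 0), (-0.226, 1), (-0.224, 13), (-0.222, 33), (-0.22, 174), (-0.218, 1175), (-0.216, 193), (-0.214, 3), (-0.212, 3), (-0.21, 3), (-0.208, 18), (-0.206, 19), (-0.204, 4), (-0.202, 5), (-0.2, 35), (-0.198, 1), (-0.196, 14), (-0.194, 142), (-0.192, 1028), (-0.19, 159), (-0.188, 69), (-0.186, 64), (-0.184, 9), (-0.182, 10), (-0.18, 17), (-0.178, 7), (-0.176, 16), (-0.174, 2), (-0.172, 40), (-0.17, 57), (-0.168, 323), (-0.166, 80)]
(258, 183) [ 0.6093  0.0774 -0.1674] [0.6061 0.1114 0.1597]
(286, 181) [ 0.6074  0.1006 -0.166 ] [0.6025 0.1345 0.1599]
(272, 165) [ 0.5976  0.0886 -0.1912] [0.6072 0.1227 0.1332]
(272, 190) [ 0.62    0.0885 -0.1895] [0.6258 0.1236 0.1459]
(241, 155) [ 0.5913  0.0583 -0.2163] [0.616  0.0928 0.1084]
(241, 197) [ 0.633   0.0569 -0.217 ] [0.6525 0.0934 0.1286]
(304, 198) [ 0.6342  0.1199 -0.2175] [0.6503 0.1565 0.1287]
(304, 155) [ 0.5914  0.119  -0.2172] [0.6132 0.1535 0.1076]
(272, 158) [ 0.5922  0.0885 -0.1984] [0.6061 0.1225 0.1243]
```

Run:
```python
from h import *
f=load('w1');W=cloud(f)
A=(Ro.from_euler('z',3.2,degrees=True)*Ro.from_euler('y',-30,degrees=True)).as_matrix()
Q=W@A; c=f['pixels'].astype(int)
w=np.zeros(c.shape[:2],bool);w[148:208,230:314]=1
w&=(c.max(-1)<75)
for n,z0 in(('flange',-.217),('body',-.191),('stubs',-.1668)):
    m=w&(abs(Q[...,2]-z0)<.004);m=cv2.morphologyEx(m.astype(np.uint8),cv2.MORPH_OPEN,np.ones((2,2)))>0
    P=Q[m]; co=np.linalg.lstsq(np.c_[P[:,:2],np.ones(len(P))],P[:,2],rcond=None)[0]
    print(n,m.sum(),rect(P),'slope deg',np.degrees(co[:2]).round(1),np.median(P[:,2]).round(4),np.percentile(P[:,:2],[2,98],axis=0).round(4).tolist())
fl=(abs(Q[...,2]+.245)<.03)
```

```text
** On entry to DLASCL parameter number  4 had an illegal value
 ** On entry to DLASCL parameter number  4 had an illegal valueTraceback (most recent call last):
  File "<stdin>", line 9, in <module>
    x, resids, rank, s = _umath_linalg.lstsq(a, b, rcond,
                         ~~~~~~~~~~~~~~~~~~~^^^^^^^^^^^^^
                                             signature=signature)
                                             ^^^^^^^^^^^^^^^^^^^^
    raise LinAlgError("SVD did not converge in Linear Least Squares")
numpy.linalg.LinAlgError: SVD did not converge in Linear Least Squares
```

Run:
```python
from h import *
f=load('w1');W=cloud(f)
A=(Ro.from_euler('z',3.2,degrees=True)*Ro.from_euler('y',-30,degrees=True)).as_matrix()
Q=W@A; c=f['pixels'].astype(int)
w=np.zeros(c.shape[:2],bool);w[148:208,230:314]=1
w&=np.isfinite(Q[...,0])
for n,z0 in(('flange',-.217),('body',-.191),('stubs',-.1668)):
    m=w&(abs(Q[...,2]-z0)<.004)
    if n!='stubs': m&=c.max(-1)<75
    m&=cv2.morphologyEx(m.astype(np.uint8),cv2.MORPH_OPEN,np.ones((2,2)))>0
    P=Q[m]; co=np.linalg.lstsq(np.c_[P[:,:2],np.ones(len(P))],P[:,2],rcond=None)[0]
    print(n,m.sum(),rect(P),'slope deg',np.degrees(co[:2]).round(1),np.median(P[:,2]).round(4),np.percentile(P[:,:2],[2,98],axis=0).round(4).tolist())
```

```text
flange 1400 (array([613.1,  88.3]), array([72.6, 50.9]), 89.6) slope deg [ 1.  -0.3] -0.2173 [[0.5877, 0.0528], [0.6371, 0.1239]]
body 1228 (array([612.5,  88.3]), array([39.1, 44.6]), 0.38) slope deg [ 0.7 -0.4] -0.1912 [[0.5932, 0.0668], [0.6317, 0.1101]]
stubs 461 (array([612.3,  88.7]), array([14.3, 39.4]), 0.13) slope deg [ 0.8 -0.3] -0.1671 [[0.6058, 0.0698], [0.6186, 0.1074]]
```

Run:
```python
from h import *
A=(Ro.from_euler('z',3.2,degrees=True)*Ro.from_euler('y',-30,degrees=True)).as_matrix()
for z in(-.11,-.195): p=A@[.6127,.0884,z];print(p);plan(p,tool(3.4,30))
```

```text
[0.57976603 0.12095201 0.21108721]
clock 2.8167 pos [0.5507 0.1254 0.2902] F [-1.2 -0.3 -0.4]
shift mm [14.  -5.8 83. ] turn [-0.26 -0.44 -0.27]
[0.62219977 0.12332442 0.13747505]
clock 2.8167 pos [0.5507 0.1254 0.2902] F [-1.2 -0.3 -0.4]
shift mm [ 13.3  -5.6 168. ] turn [-0.26 -0.44 -0.27]
```

```bash
python3 -m crank '0.085 .0028 -.0012 .0170 0 -.4 -.3;0.085 .0028 -.0012 .0170 0 0 0;0.085 .0028 -.0012 .0170 0 0 0;0.085 .0028 -.0012 .0170 0 0 0;0.085 .0028 -.001 .015 0 0 0;0.085 0 0 0 0 0 0;0.085 0 0 0 0 0 0;0.085 0 0 0 0 0 0'
python3 - <<'E'
from h import *
A=(Ro.from_euler('z',3.2,degrees=True)*Ro.from_euler('y',-30,degrees=True)).as_matrix()
plan(A@[.6127,.0884,-.195],tool(3.4,30))
f=snap('wrist','w2');W=cloud(f);Q=W@A;c=f['pixels'].astype(int)
x,y,z=Q[...,0],Q[...,1],Q[...,2]
for n,z0 in(('flange',-.217),('body',-.191),('stubs',-.167)):
    m=(abs(z-z0)<.004)&(x>.575)&(x<.65)&(y>.04)&(y<.14)
    if n!='stubs':m&=c.max(-1)<75
    m&=cv2.morphologyEx(m.astype(np.uint8),cv2.MORPH_OPEN,np.ones((3,3)))>0
    if m.sum()>50:print(n,m.sum(),rect(Q[m]),np.median(z[m]).round(4))
E
```

```text
clock: 3.48
position: [0.5802, 0.1215, 0.2122]
tool_rot: [-3.138, 0.525, -3.081]
force: [-0.3, -0.6, 1.2]
grip_width: 0.0855
finger_force: 0.0
clock 3.4833 pos [0.5802 0.1215 0.2122] F [-0.3 -0.6  1.2]
shift mm [ 1.1 -0.4 85.7] turn [-0.18  0.06  0.05]
flange 2599 (array([612.6,  88. ]), array([73.6, 51.7]), 89.92) -0.2173
body 2114 (array([612.2,  88. ]), array([45.9, 39.8]), 89.15) -0.1913
stubs 958 (array([611.5,  87.9]), array([14.3, 40.7]), 0.09) -0.1672
```

```bash
python3 -m crank '0.085 .0006 -.0004 .0150 0 0 0;0.085 .0006 -.0004 .0150 0 0 0;0.085 .0004 0 .0150 0 0 0;0.085 0 0 .0150 0 0 0;0.085 0 0 .0120 0 0 0;0.085 0 0 .0090 0 0 0;0.085 0 0 .0047 0 0 0;0.085 0 0 0 0 0 0'
python3 - <<'E'
from h import *
A=(Ro.from_euler('z',3.2,degrees=True)*Ro.from_euler('y',-30,degrees=True)).as_matrix()
plan(A@[.6122,.0880,-.195],tool(3.3,30))
E
```

```text
clock: 4.2
position: [0.6189, 0.1223, 0.1416]
tool_rot: [-3.135, 0.524, -3.08]
force: [-0.8, -1.0, 0.1]
grip_width: 0.0847
finger_force: 0.0
clock 4.2 pos [0.6189 0.1223 0.1416] F [-0.8 -1.   0.1]
shift mm [-0.3  0.5  5.2] turn [-0.26 -0.    0.19]
```

```bash
python3 -m crank '0.085 0 0 0 0 0 0;0.085 0 0 0 0 0 0;0.085 0 0 .001 0 0 0;0.03 0 0 0 0 0 0;0.03 0 0 0 0 0 0;0.03 0 0 0 0 0 0;0.03 0 0 0 0 0 0;0.03 0 0 0 0 0 0' 50
python3 - <<'E'
from h import *
A=(Ro.from_euler('z',3.2,degrees=True)*Ro.from_euler('y',-30,degrees=True)).as_matrix()
plan(A@[.6122,.0880,-.195],tool(3.3,30))
print(telemetry.observe()['grip_width'],telemetry.observe()['finger_force'])
E
```

```text
clock: 4.87
position: [0.619, 0.1225, 0.1409]
tool_rot: [-3.135, 0.523, -3.08]
force: [-4.5, 0.4, 6.7]
grip_width: 0.0455
finger_force: 49.8
clock 4.8667 pos [0.619  0.1225 0.1409] F [-4.5  0.4  6.7]
shift mm [-0.6  0.3  4.6] turn [-0.24 -0.01  0.2 ]
0.04545475614987261 49.758562445640564
```

```bash
python3 -m crank '0.03 0 0 -.005 0 0 0;0.03 0 0 -.010 0 0 0;0.03 0 0 -.014 0 0 0;0.03 0 0 -.016 0 0 0;0.03 -.01 0 -.0173 0 0 0;0.03 -.01 0 -.0173 0 0 0;0.03 -.01 0 -.0173 0 0 0;0.03 -.01 0 -.0173 0 0 0'
python3 -m crank '0.03 0 0 0 0 6 0;0.03 0 0 0 0 6 0;0.03 0 0 0 0 6 0;0.03 0 0 0 0 6 0;0.03 0 0 0 0 6 0;0.03 0 0 0 0 0 0;0.03 0 0 0 0 0 0;0.03 0 0 0 0 0 0'
python3 - <<'E'
from h import *
plan([.4895,-.1985,.31],tool(3.3,0))
snap('wrist','w3')
E
```

```text
clock: 5.53
position: [0.5961, 0.1216, 0.2603]
tool_rot: [-3.135, 0.522, -3.08]
force: [1.3, 0.1, -1.0]
grip_width: 0.0448
finger_force: 51.7
clock: 6.2
position: [0.5969, 0.1211, 0.2589]
tool_rot: [-3.133, 0.018, -3.085]
force: [-0.9, -0.0, -1.9]
grip_width: 0.0447
finger_force: 51.7
clock 6.2 pos [0.5969 0.1211 0.2589] F [-0.9 -0.  -1.9]
shift mm [ 124.4 -313.4  -50.7] turn [-0.49  1.05 -0.05]
```

View pics/w3.png

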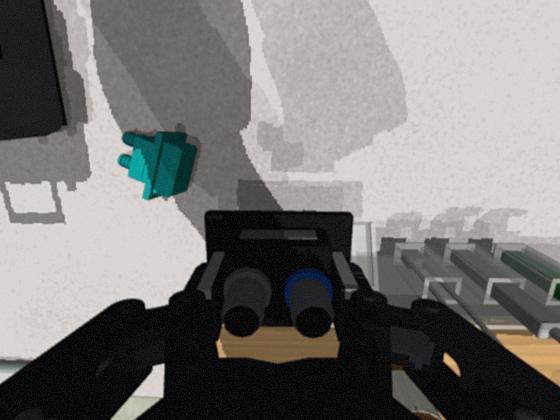

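The adapter is held square. The flange is at rows 210-265, and the blue stub at (308,290) is towards +y. Now its pose in the tool frame.

```bash
cat >> h.py <<'E'
def held(f):
    W=cloud(f);s=f['s'];T=Ro.from_euler('xyz',s['tool_rot']).as_matrix();Q=(W-s['position'])@T*[-1,1,-1]; c=f['pixels'].astype(int)
    x,y,z=Q[...,0],Q[...,1],Q[...,2]
    reg=(abs(x)<.04)&(abs(y)<.045)&(c.max(-1)<75)
    for n,lo,hi in(('flange',-.034,-.019),('body',-.009,.006),('stubs',.015,.032)):
        m=reg&(z>lo)&(z<hi)
        if n=='body': m&=abs(y)<.019
        if n=='stubs': m&=(abs(abs(y)-.013)<.012)&(abs(x)<.012)
        m&=cv2.morphologyEx(m.astype(np.uint8),cv2.MORPH_OPEN,np.ones((3,3)))>0
        P=Q[m]
        if len(P)<30: print(n,len(P));continue
        k=abs(P[:,2]-np.median(P[:,2]))<.003;P=P[k];co=np.linalg.lstsq(np.c_[P[:,:2],np.ones(len(P))],P[:,2],rcond=None)[0]
        print(n,len(P),rect(P),'z mm',(np.median(P[:,2])*1000).round(1),'slope',np.degrees(co[:2]).round(1),(np.percentile(P[:,:2],[1,99],axis=0)*1000).round(1).tolist())
E
python3 -c "
from h import *
held(load('w3'))"
```

```text
flange 3433 (array([-12.2,  -0.1]), array([26.2, 73.3]), 0.29) z mm -27.1 slope [1.8 0.2] [[-24.7, -36.1], [-1.6, 36.0]]
body 3781 (array([ 1. , -0.2]), array([37.9, 40.8]), 89.02) z mm -1.0 slope [1.2 0.2] [[-18.9, -18.4], [20.0, 18.5]]
stubs 3285 (array([-0.2, -0. ]), array([50. , 22.5]), 89.91) z mm 22.8 slope [6.3 0.1] [[-10.4, -24.5], [8.1, 24.1]]
```

```bash
python3 -m crank '0.03 .002 -.010 -.012 0 1 0;0.03 .002 -.030 -.012 -.4 0 0;0.03 .002 -.035 -.012 0 0 0;0.03 .002 -.036 -.012 0 0 0;0.03 .002 -.036 -.012 0 0 0;0.03 .002 -.035 -.012 0 0 0;0.03 .002 -.020 0 0 0 0;0.03 .002 -.010 0 0 0 0'
python3 -m crank '0.03 0 0 0 0 0 0;0.03 0 0 0 0 0 0;0.03 0 0 0 0 0 0;0.03 0 0 0 0 0 0;0.03 0 0 0 0 0 0;0.03 0 0 0 0 0 0;0.03 0 0 0 0 0 0;0.03 0 0 0 0 0 0'
python3 - <<'E'
from h import *
plan([.4895,-.1985,.31],tool(3.3,0))
f=snap('wrist','w4');held(f)
W=cloud(f);c=f['pixels'].astype(int);x,y,z=W[...,0],W[...,1],W[...,2]
near=(x>.38)&(x<.65)&(y<-.05)&(y>-.33)
m=near&(abs(z-.2)<.005);m=cv2.morphologyEx(m.astype(np.uint8),cv2.MORPH_OPEN,np.ones((3,3)))>0
print('head',rect(W[m]),np.median(z[m]))
b=near&(c[...,2]>c[...,0]+40)&(c[...,2]>c[...,1]+25)&(abs(z-.2)<.01);print('mark',rect(W[b]),W[b].mean(0))
E
```

```text
clock: 6.92
position: [0.5925, -0.0948, 0.3327]
tool_rot: [-3.137, 0.002, -3.089]
force: [0.3, 0.2, -1.9]
grip_width: 0.0448
finger_force: 51.8
clock: 7.58
position: [0.5931, -0.0911, 0.3318]
tool_rot: [-3.14, -0.001, -3.085]
force: [0.6, 0.9, -0.8]
grip_width: 0.0451
finger_force: 51.8
clock 7.5833 pos [ 0.5931 -0.0911  0.3318] F [ 0.6  0.9 -0.8]
shift mm [ 109.4 -101.3   22. ] turn [-0.08 -0.05 -0.06]
flange 3386 (array([-12.1,  -0.1]), array([26.2, 73. ]), 0.34) z mm -27.1 slope [1.8 0.3] [[-24.7, -35.9], [-1.4, 35.8]]
body 3750 (array([0.5, 0.1]), array([39.8, 38. ]), 0.22) z mm -1.0 slope [1.3 0.2] [[-18.9, -18.4], [19.3, 18.4]]
stubs 3228 (array([-0.9, -0. ]), array([21.4, 49.8]), 0.24) z mm 22.8 slope [6.4 0.2] [[-10.7, -24.5], [7.7, 24.0]]
head (array([ 506.9, -199.9]), array([113.9, 151.2]), 3.5) 0.20018139117831554
mark (array([ 485.3, -144.9]), array([18.3, 10.6]), 2.31) [ 0.4852581  -0.1447123   0.20128018]
```

View pics/w4.png

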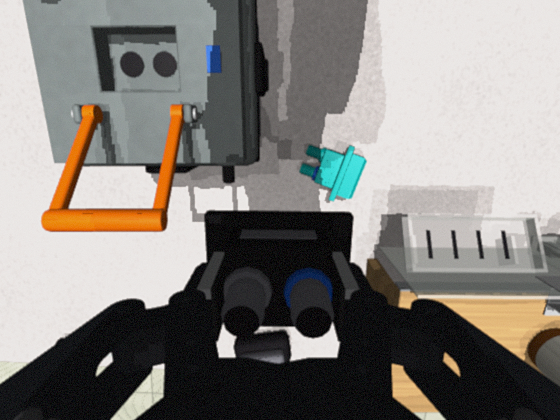

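The pocket mouth is at about (93..179, 26..93), the blue mark at (213,58) and the bar at (105,219). I'll fit the mouth outline on the plane z = 0.2.

Run:
```python
from h import *
f=load('w4');W=cloud(f);s=f['s'];T=Ro.from_euler('xyz',s['tool_rot']).as_matrix();H=np.array(f['hand_eye'])
C=T@H[:3,3]+s['position']
hole=np.zeros(W.shape[:2],np.uint8);hole[15:101,80:192]=1
hole&=((W[...,2]<.1955)&(W[...,2]>.17)).astype(np.uint8)
hole=cv2.morphologyEx(hole,cv2.MORPH_OPEN,np.ones((3,3),np.uint8))
n,l,st,_=cv2.connectedComponentsWithStats(hole);k=1+st[1:,4].argmax();print(st[k])
ct=np.concatenate(cv2.findContours((l==k).astype(np.uint8),0,cv2.CHAIN_APPROX_NONE)[0])[:,0]
F=210/np.tan(np.radians(f['vertical_fov'])/2)
d=np.c_[(ct-[f['cx'],f['cy']])/F,np.ones(len(ct))]@H[:3,:3].T@T.T
P=C+d*((.2002-C[2])/d[:,2])[:,None]; print(rect(P))
c=f['pixels'].astype(int);x,y,z=W[...,0],W[...,1],W[...,2]
o=(c[...,0]>c[...,1]+60)&(c[...,0]>c[...,2]+60)&(x>.55)&(y<-.1);q=W[o];q=q[q[:,0]>.565]
print('bar',rect(q),q.mean(0).round(4),q.max(0).round(4))
```

```text
[  96   28   84   63 4831]
(array([ 488.9, -199.3]), array([41.4, 57.1]), 3.22)
bar (array([ 578.3, -195. ]), array([29.7, 70.1]), 2.83) [ 0.5831 -0.1949  0.2743] [ 0.5948 -0.1594  0.281 ]
```

```bash
python3 -m crank '0.03 .010 0 0 0 0 0;0.03 .020 0 0 0 0 0;0.03 .025 0 0 0 0 0;0.03 .025 -.005 0 0 0 0;0.03 .020 -.020 0 0 0 0;0.03 .010 -.030 0.005 0 0 0;0.03 0 -.026 0.010 0 0 0;0.03 0 -.02 0.010 0 0 0'
python3 -m crank '0.03 0 0 0.01 0 0 0;0.03 0 0 .01 0 0 0;0.03 0 0 0.008 0 0 0;0.03 0 0 0 0 0 0;0.03 0 0 0 0 0 0;0.03 0 0 0 0 0 0;0.03 0 0 0 0 0 0;0.03 0 0 0 0 0 0'
python3 - <<'E'
from h import *
plan([.4884,-.1995,.235],tool(3.3,0))
f=snap('wrist','w5');held(f);snap('top','t5')
W=cloud(f);c=f['pixels'].astype(int);x,y,z=W[...,0],W[...,1],W[...,2]
near=(x>.38)&(x<.65)&(y<-.05)&(y>-.33)
b=near&(c[...,2]>c[...,0]+40)&(c[...,2]>c[...,1]+25)&(abs(z-.2)<.01);print('mark',b.sum(),rect(W[b]))
m=near&(abs(z-.2)<.005);print('z',np.median(z[m]))
E
```

```text
clock: 8.3
position: [0.4883, -0.2009, 0.3074]
tool_rot: [-3.138, 0.0, -3.087]
force: [0.4, -1.1, -0.6]
grip_width: 0.045
finger_force: 51.7
clock: 8.97
position: [0.4891, -0.1983, 0.2796]
tool_rot: [-3.14, 0.0, -3.085]
force: [-0.6, -0.3, -1.9]
grip_width: 0.0452
finger_force: 51.7
clock 8.9667 pos [ 0.4891 -0.1983  0.2796] F [-0.6 -0.3 -1.9]
shift mm [ 0.8 -1.  44.6] turn [-0.11  0.   -0.06]
flange 3445 (array([-12.2,  -0.1]), array([26.2, 74.3]), 0.33) z mm -27.1 slope [1.9 0.3] [[-24.7, -36.0], [-1.4, 36.3]]
body 3749 (array([ 0.7, -0.2]), array([38. , 40.1]), 89.11) z mm -1.0 slope [1.3 0.2] [[-18.9, -18.4], [19.4, 18.4]]
stubs 3269 (array([-0.9,  0.1]), array([21.7, 49.8]), 0.96) z mm 22.8 slope [6.5 0.2] [[-10.6, -24.4], [8.0, 24.0]]
mark 385 (array([ 485.3, -144.3]), array([18.3, 10.6]), 4.11)
z 0.20009001108517438
```

```bash
python3 -m crank '0.03 .0008 -.0012 .004 0 0 0;0.03 0 0 .005 0 0 0;0.03 0 0 .005 0 0 0;0.03 0 0 .004 0 0 0;0.03 0 0 .003 0 0 0;0.03 0 0 .003 0 0 0;0.03 0 0 .002 0 0 0;0.03 0 0 0 0 0 0'
python3 -c "
from h import *
plan([.4884,-.1995,.235],tool(3.3,0))"
```

```text
clock: 9.73
position: [0.488, -0.1997, 0.2527]
tool_rot: [-3.14, -0.001, -3.085]
force: [-0.3, 0.8, -0.7]
grip_width: 0.0453
finger_force: 51.7
clock 9.7333 pos [ 0.488  -0.1997  0.2527] F [-0.3  0.8 -0.7]
shift mm [-0.5  0.2 17.7] turn [-0.07 -0.07 -0.08]
```

Plug underside is about 2 mm inside the mouth with no contact force. I'll carry on down.

```bash
python3 -m crank '0.03 0 0 .002 0 0 0;0.03 0 0 .002 0 0 0;0.03 0 0 .002 0 0 0;0.03 0 0 .002 0 0 0;0.03 0 0 .002 0 0 0;0.03 0 0 0 0 0 0;0.03 0 0 0 0 0 0;0.03 0 0 0 0 0 0'
python3 -c "
from h import *
plan([.4884,-.1995,.235],tool(3.3,0))"
```

```text
clock: 10.4
position: [0.4881, -0.1998, 0.2432]
tool_rot: [-3.14, -0.001, -3.085]
force: [-0.6, 0.1, -0.3]
grip_width: 0.0454
finger_force: 51.7
clock 10.4 pos [ 0.4881 -0.1998  0.2432] F [-0.6  0.1 -0.3]
shift mm [-0.3  0.3  8.2] turn [-0.09 -0.04 -0.08]
```

```bash
python3 -m crank '0.03 0 0 .002 0 0 0;0.03 0 0 .002 0 0 0;0.03 0 0 .002 0 0 0;0.03 0 0 .001 0 0 0;0.03 0 0 .001 0 0 0;0.03 0 0 0 0 0 0;0.03 0 0 0 0 0 0;0.03 0 0 0 0 0 0'
python3 -c "
from h import *
plan([.4884,-.1995,.235],tool(3.3,0))"
```

```text
clock: 11.07
position: [0.4882, -0.1997, 0.2352]
tool_rot: [-3.14, -0.001, -3.085]
force: [0.1, 0.1, 1.1]
grip_width: 0.045
finger_force: 52.0
clock 11.0667 pos [ 0.4882 -0.1997  0.2352] F [0.1 0.1 1.1]
shift mm [-0.3  0.2  0.2] turn [-0.08 -0.03 -0.08]
```

```bash
python3 -m crank '0.03 0 0 .0005 0 0 0;0.03 0 0 .0005 0 0 0;0.03 0 0 .0005 0 0 0;0.03 0 0 0 0 0 0;0.03 0 0 0 0 0 0;0.03 0 0 0 0 0 0;0.03 0 0 0 0 0 0;0.03 0 0 0 0 0 0'
python3 -c "
from h import *
held(snap('wrist','w6'))"
```

```text
clock: 11.73
position: [0.4884, -0.1997, 0.2348]
tool_rot: [-3.139, 0.0, -3.085]
force: [-6.5, 4.0, 20.1]
grip_width: 0.0453
finger_force: 54.4
flange 3518 (array([-12.1,   0.1]), array([73.8, 26.4]), 89.41) z mm -26.8 slope [1.2 0.1] [[-25.1, -36.3], [-1.1, 36.3]]
body 3801 (array([ 1. , -0.1]), array([38. , 40.5]), 89.67) z mm -0.8 slope [0.7 0. ] [[-19.0, -18.5], [19.9, 18.4]]
stubs 3297 (array([-0.8,  0.1]), array([21.5, 49.9]), 0.86) z mm 23.0 slope [ 6.5 -0.1] [[-10.6, -24.4], [7.7, 24.0]]
```

Force jumped and the flange top reads 0.208, so it is home. I'll ease off and release.

```bash
python3 -m crank '0.03 0 0 -.0007 0 0 0;0.03 0 0 -.0005 0 0 0;0.06 0 0 0 0 0 0;0.085 0 0 0 0 0 0;0.085 0 0 0 0 0 0;0.085 0 0 0 0 0 0;0.085 0 0 0 0 0 0;0.085 0 0 0 0 0 0'
python3 -m crank '0.085 0 0 -.003 0 0 0;0.085 0 0 -.01 0 0 0;0.085 0 0 -.02 0 0 0;0.085 0 0 -.03 0 0 0;0.085 0 0 -.03 0 0 0;0.085 0 0 -.025 0 0 0;0.085 0 0 -.01 0 0 0;0.085 0 0 0 0 0 0'
python3 - <<'E'
from h import *
f=snap('wrist','w7');W=cloud(f);c=f['pixels'].astype(int)
A=Ro.from_euler('z',3.3,degrees=True).as_matrix();Q=(W-[.489,-.1995,.2])@A
x,y,z=Q[...,0],Q[...,1],Q[...,2]
for n,lo,hi in(('flange',.004,.012),('body',.03,.038),('stubs',.054,.062)):
    m=(z>lo)&(z<hi)&(abs(x)<.03)&(abs(y)<.045)&(c.max(-1)<100);m&=cv2.morphologyEx(m.astype(np.uint8),cv2.MORPH_OPEN,np.ones((3,3)))>0
    if m.sum()>30:
        P=Q[m];co=np.linalg.lstsq(np.c_[P[:,:2],np.ones(len(P))],P[:,2],rcond=None)[0];print(n,rect(P),np.median(P[:,2]).round(4),np.degrees(co[:2]).round(1))
o=(c[...,0]>c[...,1]+60)&(c[...,0]>c[...,2]+60)&(abs(y)<.06)
q=Q[o];print('lever pts',len(q),q.min(0).round(3),q.max(0).round(3))
cv2.imwrite('pics/w7b.png',f['pixels'][...,::-1])
E
```

```text
clock: 12.45
position: [0.4881, -0.1998, 0.2348]
tool_rot: [-3.14, -0.001, -3.085]
force: [0.6, 0.2, 0.4]
grip_width: 0.0848
finger_force: 0.0
clock: 13.12
position: [0.4889, -0.1997, 0.3658]
tool_rot: [-3.138, 0.003, -3.085]
force: [0.1, -0.5, -0.5]
grip_width: 0.0851
finger_force: 0.0
flange (array([ 0.4, -0.8]), array([74. , 52.3]), 89.4) 0.008 [ 0.3 -0.1]
body (array([ 0.5, -0.4]), array([45.5, 40.3]), 88.96) 0.034 [ 0.4 -0.1]
stubs (array([-0.4, -0.6]), array([41.1, 14.6]), 89.96) 0.058 [ 6.7 -0.4]
lever pts 1583 [ 0.031 -0.036  0.014] [0.102 0.033 0.081]
```

View pics/w7b.png

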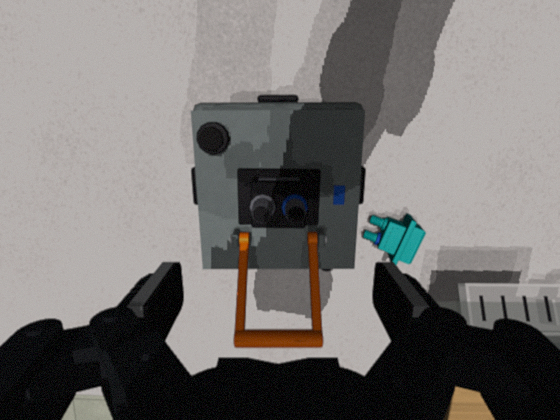

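The adapter sits home and level, flange top at +8.0 mm, blue stub at (296,207) on the blue-mark side (339,194). The bar is at (280,338), so the lever angle is about 2.35. Next I close the fingers and go behind the bar.

```bash
python3 -m crank '0.0 -.005 0 0 0 0 0;0.0 -.015 0 0 0 0 0;0 -.022 0 0 0 0 0;0 -.025 0 0 0 0 0;0 -.025 0 0 0 0 0;0 -.022 0 0 0 0 0;0 -.014 0 0 0 0 0;0 -.005 0 0 0 0 0' 60
python3 -m crank '0 0 0 .008 0 0 0;0 0 0 .016 0 0 0;0 0 0 .016 0 0 0;0 0 0 .016 0 0 0;0 0 0 .016 0 0 0;0 0 0 .010 0 0 0;0 0 0 .002 0 0 0;0 0 0 0 0 0 0'
cat >> h.py <<'E'
A0=Ro.from_euler('z',3.3,degrees=True).as_matrix();C0=np.array([.4892,-.1998,.2])
def lever(f=None,tag=None):
    s=telemetry.observe();p=(s['position']-C0)@A0*1000
    print('tool axis x,y, tip z (filter frame mm)',(p-[0,0,19]).round(1),'F',s['force'].round(1),'clock',s['clock'])
    for n in(['top','scene']):
        f=snap(n,(tag or 'lv')+n);c=f['pixels'].astype(int);Q=(cloud(f)-C0)@A0*1000
        o=(c[...,0]>c[...,1]+50)&(c[...,0]>c[...,2]+50)&(abs(Q[...,1])<45)&(abs(Q[...,0])<140)&(Q[...,2]>0)
        q=Q[o];q=q[np.isfinite(q[:,0])]
        if len(q)<5: continue
        r=np.hypot(q[:,0]-38,q[:,2]-13.5);b=q[(r>80)&(r<97)]
        print(n,len(q),len(b),'angles',np.percentile(np.arctan2(b[:,2]-13.5,38-b[:,0]),[5,50,95]).round(2) if len(b) else '', 'bar y',np.percentile(b[:,1],[2,98]).round(0) if len(b) else '')
E
python3 -c "
from h import *
lever()"
```

```text
clock: 13.83
position: [0.6225, -0.1912, 0.3604]
tool_rot: [3.141, -0.003, -3.084]
force: [0.5, -0.7, 0.1]
grip_width: -0.0005
finger_force: 0.0
clock: 14.5
position: [0.6203, -0.1924, 0.2782]
tool_rot: [-3.14, -0.002, -3.086]
force: [1.3, 0.4, 0.3]
grip_width: 0.0
finger_force: 0.0
tool axis x,y, tip z (filter frame mm) [131.3  -0.2  59.2] F [1.3 0.4 0.3] clock 14.5
top 18 0 angles  bar y
```

```bash
python3 -m crank '0 .006 0 0 0 0 0;0 .006 0 0 0 0 0;0 .005 0 0 0 0 0;0 .005 0 -.004 0 0 0;0 .005 0 -.004 0 0 0;0 .005 0 -.0035 0 0 0;0 .0055 0 -.0035 0 0 0;0 .006 0 -.0025 0 0 0'
python3 -c "
from h import *
lever()"
```

```text
clock: 15.27
position: [0.578, -0.1946, 0.2978]
tool_rot: [-3.139, 0.003, -3.085]
force: [4.5, 0.5, 3.6]
grip_width: -0.0001
finger_force: 2.5
tool axis x,y, tip z (filter frame mm) [89.   0.  78.8] F [4.5 0.5 3.6] clock 15.2667
```

```bash
python3 -m crank '0 .007 0 -.0025 0 0 0;0 .007 0 -.002 0 0 0;0 .007 0 -.0015 0 0 0;0 .007 0 -.001 0 0 0;0 .007 0 0 0 0 0;0 .007 0 0 0 0 0;0 .007 0 0 0 0 0;0 .005 0 0 0 0 0'
python3 -c "
from h import *
lever()"
```

```text
clock: 16.03
position: [0.5225, -0.1978, 0.303]
tool_rot: [-3.14, -0.001, -3.086]
force: [2.6, 0.3, -2.7]
grip_width: 0.0
finger_force: 1.5
tool axis x,y, tip z (filter frame mm) [33.3  0.  84. ] F [ 2.6  0.3 -2.7] clock 16.0333
```

```bash
python3 -m crank '0 .006 0 .001 0 0 0;0 .006 0 .002 0 0 0;0 .006 0 .002 0 0 0;0 0 0 0 0 0 0;0 -.006 0 0 0 0 0;0 -.006 0 0 0 0 0;0 0 0 -.012 0 0 0;0 0 0 -.020 0 0 0'
python3 -m crank '0 0 0 -.020 0 0 0;0 .010 0 -.005 0 0 0;0 .02 0 0 0 0 0;0 .015 0 0 0 0 0;0 .005 0 0 0 0 0;0 0 0 0 0 0 0;0 0 0 0 0 0 0;0 0 0 0 0 0 0'
python3 - <<'E'
from h import *
lever()
f=snap('wrist','w8');c=f['pixels'].astype(int);Q=(cloud(f)-C0)@A0*1000
o=(c[...,0]>c[...,1]+50)&(c[...,0]>c[...,2]+50)&(abs(Q[...,1])<45)
q=Q[o];r=np.hypot(q[:,0]-38,q[:,2]-13.5);b=q[(r>80)&(r<97)];print(len(q),len(b),np.percentile(np.arctan2(b[:,2]-13.5,38-b[:,0]),[5,50,95]),b.mean(0))
E
```

```text
clock: 16.8
position: [0.5178, -0.1976, 0.329]
tool_rot: [3.141, -0.004, -3.085]
force: [-0.6, -0.4, -0.0]
grip_width: 0.0001
finger_force: 0.0
clock: 17.47
position: [0.4685, -0.2006, 0.3552]
tool_rot: [-3.14, -0.001, -3.085]
force: [-0.1, -0.1, 0.7]
grip_width: 0.0002
finger_force: 0.0
tool axis x,y, tip z (filter frame mm) [-20.8   0.4 136.2] F [-0.1 -0.1  0.7] clock 17.4667
1131 1101 [1.01743294 1.07489276 1.1420602 ] [-5.14063527 -4.94434254 93.777549  ]
```

```bash
python3 -m crank '0 -.006 0 .005 0 0 0;0 -.006 0 .01 0 0 0;0 0 0 .01 0 0 0;0 0 0 .008 0 0 0;0 .004 0 .006 0 0 0;0 .005 0 .004 0 0 0;0 .005 0 .004 0 0 0;0 0 0 0 0 0 0'
python3 -c "
from h import *
lever()"
```

```text
clock: 18.28
position: [0.4643, -0.2012, 0.3078]
tool_rot: [-3.14, -0.002, -3.086]
force: [-0.1, -0.7, -0.3]
grip_width: -0.0002
finger_force: 0.0
tool axis x,y, tip z (filter frame mm) [-24.9   0.   88.8] F [-0.1 -0.7 -0.3] clock 18.2833
```

I drifted ahead of the bar without touching it. I'll go up, back over it, and come down on top.

```bash
python3 -m crank '0 0 0 -.012 0 0 0;0 0 0 -.008 0 0 0;0 -.010 0 0 0 0 0;0 -.009 0 0 0 0 0;0 0 0 .004 0 0 0;0 0 0 .006 0 0 0;0 0 0 .004 0 0 0;0 0 0 0 0 0 0'
python3 -c "
from h import *
lever()"
```

```text
clock: 19.05
position: [0.4838, -0.1998, 0.3136]
tool_rot: [-3.14, -0.003, -3.086]
force: [-4.2, 1.5, 5.8]
grip_width: -0.0001
finger_force: 2.8
tool axis x,y, tip z (filter frame mm) [-5.4  0.3 94.6] F [-4.2  1.5  5.8] clock 19.05
```

```bash
python3 -m crank '0 .005 0 .005 0 0 0;0 .0045 0 .004 0 0 0;0 .0045 0 .004 0 0 0;0 .0045 0 .004 0 0 0;0 .004 0 .0045 0 0 0;0 .004 0 .005 0 0 0;0 .003 0 .005 0 0 0;0 .003 0 .005 0 0 0'
python3 -c "
from h import *
lever()"
```

```text
clock: 19.82
position: [0.4513, -0.202, 0.2772]
tool_rot: [-3.14, -0.002, -3.086]
force: [-2.3, -0.7, 4.0]
grip_width: 0.0001
finger_force: 2.2
tool axis x,y, tip z (filter frame mm) [-38.   -0.   58.2] F [-2.3 -0.7  4. ] clock 19.8167
```

```bash
python3 -m crank '0 .002 0 .005 0 0 0;0 .002 0 .005 0 0 0;0 .002 0 .005 0 0 0;0 .002 0 .005 0 0 0;0 .001 0 .005 0 0 0;0 .001 0 .004 0 0 0;0 0 0 .004 0 0 0;0 0 0 .002 0 0 0'
python3 -c "
from h import *
lever()"
```

```text
clock: 20.58
position: [0.4419, -0.2023, 0.2422]
tool_rot: [-3.14, -0.001, -3.085]
force: [-2.0, 0.4, 2.5]
grip_width: 0.0001
finger_force: 1.2
tool axis x,y, tip z (filter frame mm) [-47.3   0.2  23.2] F [-2.   0.4  2.5] clock 20.5833
```

```bash
python3 -m crank '0 0 0 .001 0 0 0;0 0 0 .001 0 0 0;0 0 0 .001 0 0 0;0 0 0 .0005 0 0 0;0 0 0 0 0 0 0;0 0 0 0 0 0 0;0 0 0 0 0 0 0;0 0 0 0 0 0 0'
python3 -c "
from h import *
lever()"
```

```text
clock: 21.35
position: [0.4422, -0.2024, 0.2394]
tool_rot: [-3.14, -0.001, -3.085]
force: [-1.2, 0.8, 2.8]
grip_width: 0.0003
finger_force: 1.5
tool axis x,y, tip z (filter frame mm) [-47.1   0.2  20.4] F [-1.2  0.8  2.8] clock 21.35
```

Still only the lever's resistance. I'll press on in small steps until the stop shows in the force.

```bash
python3 -m crank '0 0 0 .0005 0 0 0;0 0 0 .0005 0 0 0;0 0 0 .0005 0 0 0;0 0 0 0 0 0 0;0 0 0 0 0 0 0;0 0 0 0 0 0 0;0 0 0 0 0 0 0;0 0 0 0 0 0 0'
python3 -c "
from h import *
lever()"
```

```text
clock: 22.12
position: [0.4423, -0.2024, 0.2386]
tool_rot: [-3.139, -0.0, -3.085]
force: [-6.3, 3.4, 19.4]
grip_width: -0.0001
finger_force: 9.9
tool axis x,y, tip z (filter frame mm) [-47.    0.1  19.6] F [-6.3  3.4 19.4] clock 22.1167
```

The hard stop is reached, so the lever is shut. I'll retreat straight up and check.

```bash
python3 -m crank '0 0 0 -.004 0 0 0;0 0 0 -.015 0 0 0;0 0 0 -.025 0 0 0;0 0 0 -.03 0 0 0;0 0 0 -.03 0 0 0;0 -.005 0 -.025 0 0 0;0 -.02 0 -.010 0 0 0;0 -.02 0 0 0 0 0'
python3 -m crank '0 -.02 0 0 0 0 0;0 -.02 0 0 0 0 0;0 0 0 0 0 0 0;0 0 0 0 0 0 0;0 0 0 0 0 0 0;0 0 0 0 0 0 0;0 0 0 0 0 0 0;0 0 0 0 0 0 0'
python3 - <<'E'
from h import *
lever()
f=snap('wrist','w9');c=f['pixels'].astype(int);Q=(cloud(f)-C0)@A0*1000
o=(c[...,0]>c[...,1]+50)&(c[...,0]>c[...,2]+50)&(abs(Q[...,1])<45)
q=Q[o];b=q[q[:,0]<-42];print(len(b),'bar top z',np.percentile(b[:,2],[50,95,99]).round(1),'x',b[:,0].min().round(1))
m=(c.max(-1)<100)&(abs(Q[...,0])<30)&(abs(Q[...,1])<40)
for lo,hi in((4,12),(30,38),(54,62)):
    P=Q[m&(Q[...,2]>lo)&(Q[...,2]<hi)];print(len(P),np.median(P,0).round(1))
s=snap('scene','s9');cv2.imwrite('pics/fin.png',np.hstack([cv2.imread('pics/w9.png')[:,:400],cv2.imread('pics/s9.png')[:,120:520]]))
E
```

```text
clock: 22.88
position: [0.4883, -0.2002, 0.3798]
tool_rot: [-3.137, 0.003, -3.087]
force: [-0.1, -0.5, 0.1]
grip_width: -0.0
finger_force: 0.0
clock: 23.55
position: [0.5267, -0.1976, 0.377]
tool_rot: [-3.14, -0.0, -3.086]
force: [1.1, -0.4, 0.7]
grip_width: -0.0001
finger_force: 0.0
tool axis x,y, tip z (filter frame mm) [ 37.6   0.  158. ] F [ 1.1 -0.4  0.7] clock 23.55
top 6 6 angles [0.05 0.08 0.09] bar y [-29. -11.]
scene 23 4 angles [0.05 0.07 0.07] bar y [-14.  -9.]
1015 bar top z [19.6 21.1 21.7] x -53.9
865 [-20.3   1.5   8. ]
1710 [-6.8 -0.2 34. ]
664 [-0.4  5.2 58. ]
```

View pics/fin.png

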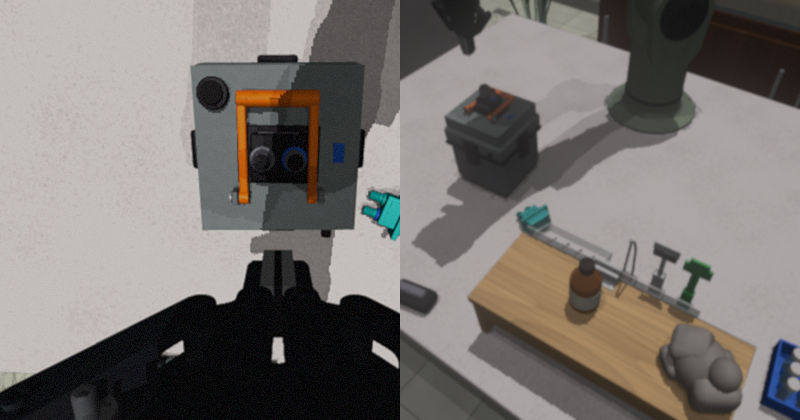

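The picture shows the lever shut with its bar at (278,98), and the measured bar top is about 20.5 mm above the head. The adapter is home with its blue stub (293,158) beside the blue mark (338,152). The tools and bottle have not moved, and the arm is clear.

```bash
python3 -c "
from workcell import bot
print(bot.job_done())"
```

```text
the job is handed in; nothing more can be done
None
```

The adapter is fully home in the pocket with its blue stub on the blue-mark side, the lever is shut against its stop, and the job is handed in at about 24 s on the robot's clock; no verdict was returned.

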